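# Turn the round pot stand cork side up with the paddle

## Task

Two wooden pot stands lie cork foot down on the worktop against the edge of the dark chopping board. Use the wooden paddle to tip the round one over onto the board so that it lies flat there with its cork foot up, ready for a hot sufuria, touching it only with the paddle. Leave the square stand where it is, and finish with the paddle laid down flat on the white worktop.

Things in the scene. Friction and masses are not known exactly. Their poses are not given: they have to be found in the camera images.
- paddle: Light wooden paddle, 250 mm long, 70 g, lying flat. Origin on its underside where blade meets handle; +x from handle to blade tip, z up. Blade: x 0 to +100 mm, 60 mm wide (y), 4 mm thick (z 0 to 4 mm), straight square tip. Handle: straight bar, x -150 to 0 mm, 20 mm wide, 20 mm high (z 0 to 20 mm). Centre of mass on the handle near x = -35 mm.
- round_stand: To be turned over: round wooden disc 110 mm across, 8 mm thick (z 12 to 20 mm) on a cork foot 60 mm across, 12 mm thick (z 0 to 12); 100 g, loose. Origin: centre of the cork's underside; z from cork to wood (up at the start, must end down). The rim overhangs the cork by 25 mm with a 12 mm gap below. It lies 1 to 5 mm from the board's edge, which stops it sliding when its free side is lifted.
- square_stand: Bystander, to be left alone: the same kind of pot stand, but a square wooden plate 110 x 110 x 8 mm on the same cork foot (60 mm across, 12 mm thick). Lies beside the round one along the same board edge, centres 145 to 160 mm apart. Origin at the centre of its underside.
- board: Dark wooden chopping board fixed to the worktop, 180 mm (its x) by 320 mm (its y) by 16 mm thick. Origin at the centre of its underside, on the worktop. Its x axis points away from the two pot stands, which lie against the long edge at x = -90 mm; its top is 16 mm above the worktop.
There are look-alikes about, which are no part of the job. What is shaped like the round_stand but purple is not meant.

How it is judged:
By the outcome, as a careful person would: the job done as asked, in the order asked, and still so for the second after the job is handed in, with the robot touching nothing.
It also fails if it takes over 51 s, if anything falls off the work surface, if the arm or the gripper's body presses on something with over 40 N, if the wrist force passes 120 N, or if a joint passes its speed limit or range.

## Robot

A 7-joint arm with a two-finger parallel gripper is mounted at the origin on the work surface. World frame = base frame: x ahead of the robot, y to its left, z up, the work surface at z = 0. Lengths are in m, angles in degrees, forces in N, time in s.
With the tool pointing down it reaches from about 0.35 to 0.775 m from the base axis. Payload 3.1 kg.
Tool frame: the origin (TCP) lies at the very end of the fingers, on their centre line; the grasp point (between the pads) lies 19 mm behind it; z points along the fingers, y is the direction in which the jaws open and shut (so a half turn about z gives the same grasp; the last joint's range is limited). The gripper opens to 85 mm and grips with 20 to 120 N. Pads are 22 mm wide; open, the fingers measure 114 mm over their backs; the gripper's body (76 mm by 85 mm) begins 54 mm behind the grasp point. The pads swing forward as they close: fully open they stand 13 mm farther back than shut.
Start: joints at [69.46, 17.813, 0.802, 86.603, -0.252, 75.585, -1.558], TCP at [0.171, -0.523, 0.231] pointing down, gripper open.
Joint ranges: [-154.91, 154.91], [-16.99, 109.72], [-72.82, 74.43], [7.12, 147.25], [-82.49, 262.49], [11.32, 116.49], [-174.64, 174.64]. Speed limits (degrees/s): [159.86, 159.86, 180, 180, 180, 180, 180].

## Interface

Orientations are given as [roll, pitch, yaw] about the fixed x, y, z axes, in that order (R = Rz(yaw) Ry(pitch) Rx(roll)).
In Python, from station import ctrl, cams, workorder gives the robot as it stands.
- The arm moves only by the shell command python3 -m inch 'ROWS' [OPENING] [FORCE]. ROWS is JSON, a list of rows, each an object with "offset": the shift along the tool's x, y, z scaled (see below), a list of three; "twist": the turn, a rotation vector about the tool's x, y, z scaled (see below), a list of three. In form: [{"offset": [dx, dy, dz], "twist": [wx, wy, wz]}, ...]. A call has exactly 8 rows; each row is the pose to reach, as a shift and turn from the pose commanded when the call began, along the tool's axes at that moment, turning the shorter way round; what a row does not reach only later rows make up. The controller multiplies each number of a shift by 25 cm and each number of a turn by 180 degrees. A row lasts 1/10 s, in which the tool goes at most 50 mm and 8.59 degrees, less where a joint would pass 70% of its speed; a pose out of reach is approached as far as the arm can. A call with a number of a shift or a turn outside -1 to 1 is refused whole. A call with a gripper value outside its range is refused whole. OPENING is the opening, from 0 (shut) to 1 (fully open), set as the call begins (- or left out, the last holds). The fingers move at their own pace and stop on an object; FORCE is the grip in N (left out, the last holds). Time passes only in rows, so rows that repeat a pose let the fingers close, or fill a call up. It gives the time, the measured TCP pose, the force and the opening at its end, in the units of the state.
- ctrl.get_obs(): the state, without advancing time (a new reading comes with each control period).
- cams.get_image(name): name is "side" or "top" or "wrist"; returns the picture (420x560x3 uint8, red, green, blue); there is no depth.
- cams.camera_params(name): a dict with "fov_y" (degrees; the focal length in pixels is half the picture's height over the tangent of half this angle, whatever the lens; pixels are square), "cx", "cy" (the principal point, pixels), "D" ([k1, k2, p1, p2, k3] as OpenCV has them; the pictures are not rectified), "R" (3x3) and "t" (3): a world point X has camera coordinates R X + t. Camera axes: x right, y down, z forward; pixel columns grow to the right and rows downward; lengths in m; the calibration is good to about 2 mm. A picture is of the moment at which its call begins: read the wrist's pose just before it. camera_params takes no time and is no camera call; for the wrist camera it gives the pose at the moment of the call.
- workorder.sign_off(): hands the job in, once; it reports no verdict.
The state is a dict: "time": time; "joints": joint angles; "joint_vel": joint speeds; "joint_torque": joint torques, N m; "tool_pos": TCP position; "ee_rot": TCP orientation; "wrist_force": force on the tool from outside, world axes, zero at the start; "ft_torque": the same for the moment, N m; "finger_gap": finger opening in m.
Only numpy, scipy, OpenCV 4.12 (cv2) and the standard library are available. Lean on these libraries where they do the work, as an engineer would, in place of code of your own. Each camera call takes 0.05 s, during which the arm holds its last target. There are 200 camera calls.

## Working session

There is one attempt and no reset: what is moved stays moved. The work goes in short steps, Python scripts to look and compute and a shell command to move; the robot and the scene stay as the last step left them, time stands still between calls to the robot, and variables do not carry over. Pictures are saved under pics/ and viewed, about 8 in all and at most 12, crops included, and the job is handed in when it is done.

```bash
ls; mkdir -p pics; python3 - <<'E'
from station import ctrl,cams
import cv2
o=ctrl.get_obs();print(o['time'],o['tool_pos'],o['ee_rot'],o['finger_gap'])
for n in('top','side'):
    cv2.imwrite(f'pics/{n}0.png',cams.get_image(n)[:,:,::-1])
    p=cams.camera_params(n);print(n,p)
E
```

```text
pics
0.0 [ 0.17112064 -0.52194054  0.23021687] [-1.79865251e+02  4.81960400e-03  1.81542875e+01] 0.08561309738924608
top {'fov_y': 57.69761204827531, 'cx': 275.22431998143514, 'cy': 210.28022585091315, 'D': array([-0.08564075,  0.        ,  0.        ,  0.        ,  0.        ]), 'R': array([[ 0.02161518, -0.99976489, -0.00171673],
       [-0.98529071, -0.02101104, -0.16958993],
       [ 0.16951399,  0.00535719, -0.98551322]]), 't': array([-0.02618515,  0.52936206,  0.74393254])}
side {'fov_y': 54.440426079470505, 'cx': 276.60360506925167, 'cy': 218.67986176599177, 'D': array([-0.07349703,  0.        ,  0.        ,  0.        ,  0.        ]), 'R': array([[ 0.93149042, -0.36327136,  0.01896079],
       [-0.24999215, -0.67714588, -0.69208192],
       [ 0.26425276,  0.63992763, -0.72156989]]), 't': array([-0.5078932,  0.1275541,  0.6945217])}
```

View pics/top0.png

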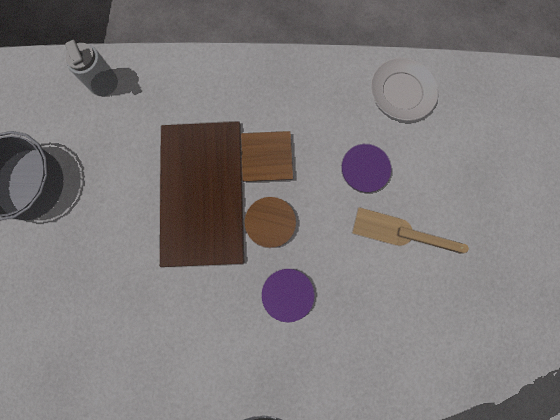

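View pics/side0.png

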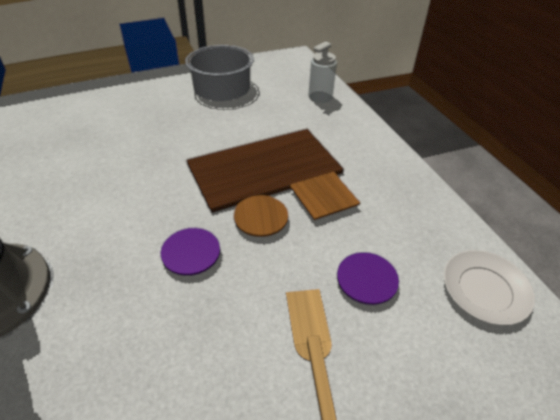

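```bash
cat > h.py <<'E'
import numpy as np,cv2
from station import ctrl,cams
from scipy.spatial.transform import Rotation as Ro
def K(p):
    f=210/np.tan(np.radians(p['fov_y']/2));return np.array([[f,0,p['cx']],[0,f,p['cy']],[0,0,1.]])
def w(p,uv,z):
    n=cv2.undistortPoints(np.array([[uv]],float),K(p),p['D'])[0,0]
    d=p['R'].T@[n[0],n[1],1];c=-p['R'].T@p['t'];return c+d*(z-c[2])/d[2]
def px(p,X):
    return cv2.projectPoints(np.array(X,float).reshape(-1,3),cv2.Rodrigues(p['R'])[0],p['t'],K(p),p['D'])[0][:,0]
def pose():
    o=ctrl.get_obs();return np.array(o['tool_pos']),Ro.from_euler('xyz',o['ee_rot'],degrees=True),o
E
python3 - <<'E'
from h import *
im=cv2.imread('pics/top0.png')[110:275,225:480]
cv2.imwrite('pics/c0.png',cv2.resize(im,None,fx=3,fy=3,interpolation=cv2.INTER_CUBIC))
E
```

```text
(no output)
```

View pics/c0.png

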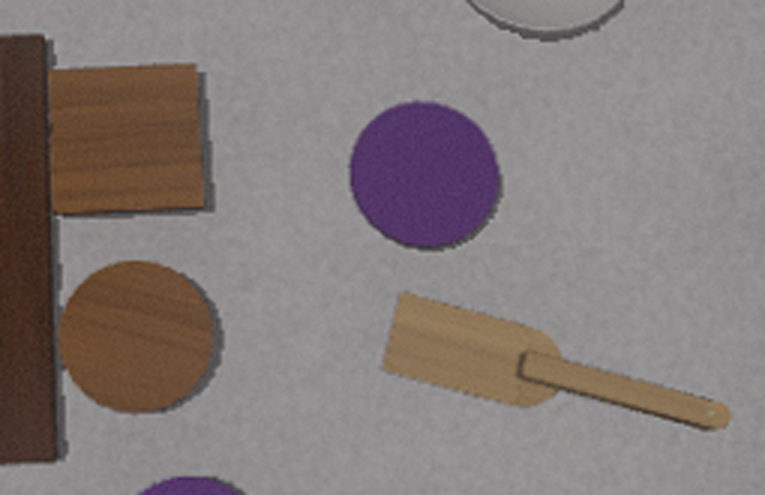

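```bash
python3 - <<'E'
from h import *
p=cams.camera_params('top')
W=lambda u,v,z:w(p,(u/3+225-.33,v/3+110-.33),z)
P=dict(b1=W(45,36,.016),b2=W(58,461,.016),rc=W(139,337,.02),rL=W(60,337,.02),rR=W(217,337,.02),t1=W(401,292,.004),t2=W(384,370,.004),h0=W(523,364,.02),h1=W(730,416,.02),sq=W(126,138,.02),pu=W(426,174,.02),sqb=W(204,209,.02))
for k,v in P.items():print(k,v.round(4))
e=P['b1']-P['b2'];print('edge len',np.linalg.norm(e),'board x dir yaw',np.degrees(np.arctan2(e[1],e[0]))+90)
tip=(P['t1']+P['t2'])/2;d=tip-P['h1'];d[2]=0
print('paddle len',np.linalg.norm(d),'w',np.linalg.norm(P['t1']-P['t2']),'yaw',np.degrees(np.arctan2(d[1],d[0])),'yaw handle',np.degrees(np.arctan2(*(P['h0']-P['h1'])[[1,0]])))
u=d/np.linalg.norm(d);o=tip-u*.1;g=o-u*.06;print('origin',o,'grasp',g)
s,R,_=pose();print(s,R.as_matrix().round(3))
E
```

```text
b1 [0.7354 0.0697 0.016 ]
b2 [0.4203 0.0485 0.016 ]
rc [ 0.5087 -0.0063  0.02  ]
rL [0.5074 0.0498 0.02  ]
rR [ 0.5098 -0.0615  0.02  ]
t1 [ 0.5481 -0.1965  0.004 ]
t2 [ 0.4906 -0.1833  0.004 ]
h0 [ 0.4949 -0.28    0.02  ]
h1 [ 0.46   -0.4308  0.02  ]
sq [0.6554 0.0067 0.02  ]
pu [ 0.6331 -0.213   0.02  ]
sqb [ 0.603 -0.051  0.02 ]
edge len 0.31584551083875023 board x dir yaw 93.84621502571105
paddle len 0.24806696888211832 w 0.058993063776133836 yaw 76.16444802014308 yaw handle 76.97345771302095
origin [ 0.49539033 -0.28699932  0.004     ] grasp [ 0.48104217 -0.34525849  0.004     ]
[ 0.17115938 -0.52202679  0.23033115] [[ 0.95   0.312 -0.001]
 [ 0.312 -0.95   0.002]
 [-0.    -0.002 -1.   ]]
```

```bash
python3 -m inch '[{"offset":[0.2,-0.04,0.04],"twist":[0,0,-0.045]},{"offset":[0.4,-0.08,0.08],"twist":[0,0,-0.09]},{"offset":[0.6,-0.12,0.12],"twist":[0,0,-0.135]},{"offset":[0.8,-0.16,0.16],"twist":[0,0,-0.18]},{"offset":[1,-0.2,0.2],"twist":[0,0,-0.225]},{"offset":[1,-0.2,0.2],"twist":[0,0,-0.27]},{"offset":[1,-0.2,0.2],"twist":[0,0,-0.324]},{"offset":[1,-0.2,0.2],"twist":[0,0,-0.324]}]' 1 100
cat > d.py <<'E'
# usage: d.py x y z roll pitch yaw : scaled offset/twist to the target TCP pose
from h import *
import sys
a=list(map(float,sys.argv[1:7]));s,R,o=pose();G=Ro.from_euler('xyz',a[3:],degrees=True)
print('off',(R.inv().apply(np.array(a[:3])-s)/.25).round(4),'tw',((R.inv()*G).as_rotvec(degrees=True)/180).round(4),'t',o['time'],s.round(4),np.round(o['ee_rot'],2),np.round(o['wrist_force'],1))
E
python3 d.py .481 -.345 .1 180 0 76.5
```

```text
time: 0.9
tool_pos: [0.3936, -0.3964, 0.1805]
ee_rot: [-179.9, -0.1, 76.6]
wrist_force: [0.2, -1.0, -0.7]
finger_gap: 0.0854
off [0.2805 0.2931 0.3217] tw [-0.0004 -0.0003  0.0007] t 0.9 [ 0.3936 -0.3964  0.1805] [-1.7992e+02 -6.0000e-02  7.6620e+01] [ 0.2 -1.  -0.7]
```

```bash
python3 -m inch '[{"offset":[0.1,0.1,0.1],"twist":[0,0,0]},{"offset":[0.2,0.2,0.2],"twist":[0,0,0]},{"offset":[0.28,0.293,0.32],"twist":[0,0,0]},{"offset":[0.28,0.293,0.32],"twist":[0,0,0]},{"offset":[0.28,0.293,0.32],"twist":[0,0,0]},{"offset":[0.28,0.293,0.32],"twist":[0,0,0]},{"offset":[0.28,0.293,0.32],"twist":[0,0,0]},{"offset":[0.28,0.293,0.32],"twist":[0,0,0]}]'
python3 - <<'E'
from h import *
p=cams.camera_params('wrist');im=cams.get_image('wrist')[:,:,::-1].copy();cv2.imwrite('pics/w1.png',im)
print(px(p,[[.481,-.345,.02],[.4954,-.287,.02]]))
np.save('w1.npy',np.array([p],dtype=object),allow_pickle=True)
E
python3 d.py .481 -.345 .003 180 0 76.5
```

```text
time: 1.7
tool_pos: [0.4804, -0.348, 0.1024]
ee_rot: [179.9, 0.1, 76.3]
wrist_force: [0.5, -0.1, -0.4]
finger_gap: 0.0852
[[275.66085583 214.21771433]
 [275.80846526 129.05343487]]
off [ 0.011  -0.0011  0.397 ] tw [ 0.0004  0.0004 -0.0009] t 1.75 [ 0.4805 -0.3476  0.1023] [1.7992e+02 7.0000e-02 7.6340e+01] [0.4 0.7 0.4]
```

View pics/w1.png

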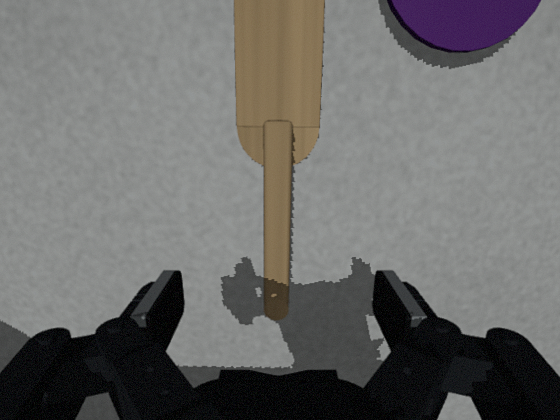

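```bash
python3 -m inch '[{"offset":[0.01,0,0.1],"twist":[0,0,0]},{"offset":[0.01,0,0.2],"twist":[0,0,0]},{"offset":[0.01,0,0.3],"twist":[0,0,0]},{"offset":[0.01,0,0.36],"twist":[0,0,0]},{"offset":[0.01,0,0.392],"twist":[0,0,0]},{"offset":[0.01,0,0.392],"twist":[0,0,0]},{"offset":[0.01,0,0.392],"twist":[0,0,0]},{"offset":[0.01,0,0.392],"twist":[0,0,0]}]'
python3 -m inch '[{"offset":[0,0,0],"twist":[0,0,0]},{"offset":[0,0,0],"twist":[0,0,0]},{"offset":[0,0,0],"twist":[0,0,0]},{"offset":[0,0,0],"twist":[0,0,0]},{"offset":[0,0,0],"twist":[0,0,0]},{"offset":[0,0,0],"twist":[0,0,0]},{"offset":[0,0,0],"twist":[0,0,0]},{"offset":[0,0,0],"twist":[0,0,0]}]' 0 100
```

```text
time: 2.55
tool_pos: [0.4826, -0.3445, 0.0047]
ee_rot: [179.8, 0.1, 76.5]
wrist_force: [0.9, 0.5, -0.0]
finger_gap: 0.0853
time: 3.35
tool_pos: [0.482, -0.3441, 0.0038]
ee_rot: [179.9, 0.0, 76.5]
wrist_force: [-1.3, -0.9, 3.7]
finger_gap: 0.0177
```

```bash
python3 d.py .525 -.2477 .045 180 0 93.85
```

```text
off [ 0.4151  0.0773 -0.1649] tw [ 0.0003  0.0002 -0.0965] t 3.35 [ 0.482  -0.3441  0.0038] [1.7994e+02 2.0000e-02 7.6480e+01] [-1.3 -0.9  3.7]
```

```bash
python3 -m inch '[{"offset":[0,0,-0.08],"twist":[0,0,0]},{"offset":[0,0,-0.165],"twist":[0,0,0]},{"offset":[0.1,0.02,-0.165],"twist":[0,0,-0.025]},{"offset":[0.2,0.04,-0.165],"twist":[0,0,-0.05]},{"offset":[0.3,0.06,-0.165],"twist":[0,0,-0.075]},{"offset":[0.415,0.077,-0.165],"twist":[0,0,-0.0965]},{"offset":[0.415,0.077,-0.165],"twist":[0,0,-0.0965]},{"offset":[0.415,0.077,-0.165],"twist":[0,0,-0.0965]}]'
python3 - <<'E'
from h import *
p=cams.camera_params('wrist');im=cams.get_image('wrist')[:,:,::-1].copy()
q=cams.camera_params('side');im2=cams.get_image('side')[:,:,::-1].copy()[150:360,200:420]
cv2.imwrite('pics/2.png',np.hstack([cv2.resize(im,None,fx=.7,fy=.7),cv2.resize(im2,(308,294))]))
s,R,o=pose();u=R.apply([1,0,0]);print(s,o['ee_rot'])
c=np.array([.5087,-.0063,.02]);n=np.array([-.0671,.9977,0]);print('wrist rim near/centre/far',.7*px(p,[c-.055*n,c,c+.055*n]))
print('tip pred', .7*px(p,s+u*.162),(px(q,s+u*.162)-[200,150])*1.4)
E
```

```text
time: 4.15
tool_pos: [0.5249, -0.2439, 0.0436]
ee_rot: [-179.9, -0.1, 94.2]
wrist_force: [-0.6, 0.5, -0.2]
finger_gap: 0.0175
[ 0.5238689  -0.24737361  0.04374691] [-1.79897144e+02 -1.42475811e-03  9.39030110e+01]
wrist rim near/centre/far [[ 194.48569228 -106.34725333]
 [ 195.00551091 -195.28264294]
 [ 195.36811401 -213.43947849]]
tip pred [[191.8358559  -87.74748107]] [[108.62384839 117.00566702]]
```

View pics/2.png

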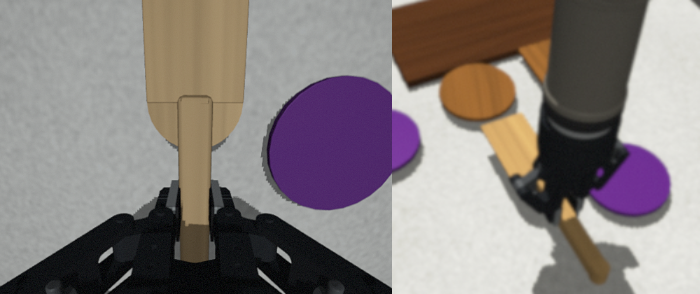

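```bash
python3 -m inch '[{"offset":[0,0,0.07],"twist":[0,0,0]},{"offset":[0,0,0.13],"twist":[0,0,0]},{"offset":[0,0,0.145],"twist":[0,0,0]},{"offset":[0,0,0.145],"twist":[0,0,0]},{"offset":[0,0,0.145],"twist":[0,0,0]},{"offset":[0.05,0,0.145],"twist":[0,0,0]},{"offset":[0.09,0,0.145],"twist":[0,0,0]},{"offset":[0.09,0,0.145],"twist":[0,0,0]}]'
python3 - <<'E'
from h import *
q=cams.camera_params('side');im2=cams.get_image('side')[:,:,::-1].copy()[160:300,220:370]
cv2.imwrite('pics/3.png',cv2.resize(im2,None,fx=4,fy=4,interpolation=cv2.INTER_CUBIC))
s,R,o=pose();u=R.apply([1,0,0]);print(s,o['ee_rot'],o['wrist_force'])
E
python3 d.py .5219 -.2028 .0075 180 0 93.85
```

```text
time: 5.05
tool_pos: [0.5236, -0.2213, 0.0088]
ee_rot: [180.0, -0.1, 94.1]
wrist_force: [0.2, 0.9, -0.0]
finger_gap: 0.0179
[ 0.52351325 -0.2228524   0.00875479] [ 1.79959647e+02 -3.82260070e-02  9.40370423e+01] [ 0.36130902  0.36617754 -0.53210504]
off [ 0.0805 -0.0008  0.0051] tw [ 0.0002 -0.0002  0.001 ] t 5.1 [ 0.5235 -0.2229  0.0088] [ 1.7996e+02 -4.0000e-02  9.4040e+01] [ 0.4  0.4 -0.5]
```

View pics/3.png

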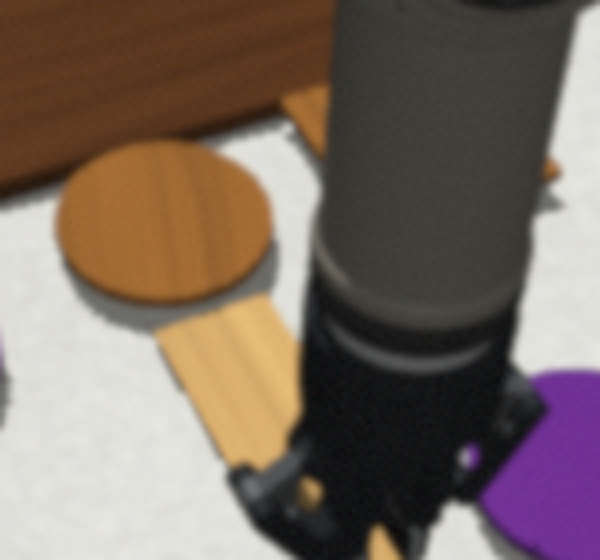

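```bash
python3 -m inch '[{"offset":[0,0,0.006],"twist":[0,0,0]},{"offset":[0.02,0,0.006],"twist":[0,0,0]},{"offset":[0.04,0,0.006],"twist":[0,0,0]},{"offset":[0.06,0,0.006],"twist":[0,0,0]},{"offset":[0.08,0,0.006],"twist":[0,0,0]},{"offset":[0.08,0,0.006],"twist":[0,0,0]},{"offset":[0.08,0,0.006],"twist":[0,0,0]},{"offset":[0.08,0,0.006],"twist":[0,0,0]}]'
python3 - <<'E'
from h import *
im2=cams.get_image('side')[:,:,::-1].copy()[160:300,220:370]
cv2.imwrite('pics/4.png',cv2.resize(im2,None,fx=4,fy=4,interpolation=cv2.INTER_CUBIC))
s,R,o=pose();print(s,o['ee_rot'],o['wrist_force'])
E
```

```text
time: 5.9
tool_pos: [0.5216, -0.2055, 0.0068]
ee_rot: [180.0, 0.0, 93.8]
wrist_force: [-0.7, -0.6, -0.0]
finger_gap: 0.0171
[ 0.52163021 -0.2055464   0.00679951] [1.79999399e+02 2.07340217e-02 9.38157097e+01] [-0.46259791  0.03114376 -0.50775841]
```

View pics/4.png

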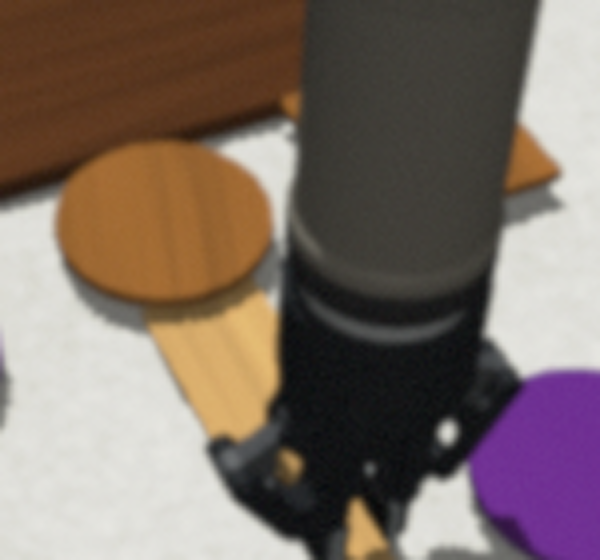

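```bash
cat > plan.py <<'E'
# usage: plan.py s,z,phi ... (mm, mm, deg) of the blade tip's top corner in the board frame -> scaled rows
from h import *
import sys
s,R,o=pose();n=np.array([-.0671,.9977,0]);c=np.array([.5087,-.0063,0])
u=R.apply([1,0,0]);t=s+.162*u;print('now s',((t-c)@n).round(4),'z',t[2].round(4),np.round(o['ee_rot'],1),np.round(o['wrist_force'],1),o['time'])
for a in sys.argv[1:]:
    S,z,f=map(float,a.split(','));G=Ro.from_euler('xyz',[180,-f,93.85],degrees=True)
    x=c+S/1e3*n+[0,0,z/1e3]-.162*G.apply([1,0,0])
    print(a,(R.inv().apply(x-s)/.25).round(3),((R.inv()*G).as_rotvec(degrees=True)/180).round(4))
E
python3 plan.py -38,12,0 -37,18,1 -35,25,2 -32,33,4 -29,40,5 -25,47,6.5 -21,54,8 -17,61,9.5
```

```text
now s -0.0377 z 0.0067 [180.    0.   93.8] [-0.5  0.  -0.5] 5.95
-38,12,0 [-0.001  0.002 -0.021] [ 0.      0.0001 -0.0002]
-37,18,1 [ 0.003  0.002 -0.033] [ 0.      0.0057 -0.0002]
-35,25,2 [ 0.011  0.002 -0.05 ] [ 0.      0.0112 -0.0002]
-32,33,4 [ 0.024  0.002 -0.06 ] [ 0.      0.0223 -0.0002]
-29,40,5 [ 0.037  0.002 -0.076] [ 0.      0.0279 -0.0002]
-25,47,6.5 [ 0.055  0.002 -0.087] [ 0.      0.0362 -0.0002]
-21,54,8 [ 0.073  0.002 -0.099] [ 0.      0.0446 -0.0002]
-17,61,9.5 [ 0.092  0.002 -0.11 ] [ 0.      0.0529 -0.0002]
```

```bash
python3 -m inch '[{"offset":[0,0.002,-0.021],"twist":[0,0,0]},{"offset":[0.003,0.002,-0.033],"twist":[0,0.0057,0]},{"offset":[0.011,0.002,-0.05],"twist":[0,0.0112,0]},{"offset":[0.024,0.002,-0.06],"twist":[0,0.022,0]},{"offset":[0.037,0.002,-0.076],"twist":[0,0.028,0]},{"offset":[0.055,0.002,-0.087],"twist":[0,0.036,0]},{"offset":[0.073,0.002,-0.099],"twist":[0,0.0446,0]},{"offset":[0.092,0.002,-0.11],"twist":[0,0.053,0]}]'
python3 - <<'E'
from h import *
a=cams.get_image('side')[:,:,::-1][130:300,200:400];b=cams.get_image('top')[:,:,::-1][110:280,200:400]
cv2.imwrite('pics/5.png',cv2.resize(np.hstack([a,b]),None,fx=2,fy=2,interpolation=cv2.INTER_CUBIC))
E
python3 plan.py -17,61,9.5 -12,67,11 -6,73,12 0,78,13 6,82,14 14,86,15 21,89,16 28,92,16 36,94,16 
```

```text
time: 6.75
tool_pos: [0.5206, -0.182, 0.0346]
ee_rot: [180.0, -9.6, 93.8]
wrist_force: [0.3, -0.5, -1.8]
finger_gap: 0.0175
now s -0.0168 z 0.0615 [180.   -9.6  93.8] [-0.4 -1.1 -1.6] 6.85
-17,61,9.5 [-0.001 -0.001  0.001] [ 0.0002 -0.0005 -0.0003]
-12,67,11 [ 0.023 -0.001 -0.003] [ 0.0002  0.0078 -0.0003]
-6,73,12 [ 0.051 -0.001 -0.011] [ 0.0002  0.0134 -0.0003]
0,78,13 [ 0.079 -0.001 -0.015] [ 0.0002  0.0189 -0.0003]
6,82,14 [ 0.106 -0.001 -0.016] [ 0.0002  0.0245 -0.0003]
14,86,15 [ 0.141 -0.001 -0.015] [ 0.0002  0.0301 -0.0003]
21,89,16 [ 0.172 -0.001 -0.011] [ 0.0002  0.0356 -0.0003]
28,92,16 [ 0.201 -0.001 -0.018] [ 0.0002  0.0356 -0.0003]
36,94,16 [ 0.234 -0.001 -0.021] [ 0.0002  0.0356 -0.0003]
```

View pics/5.png

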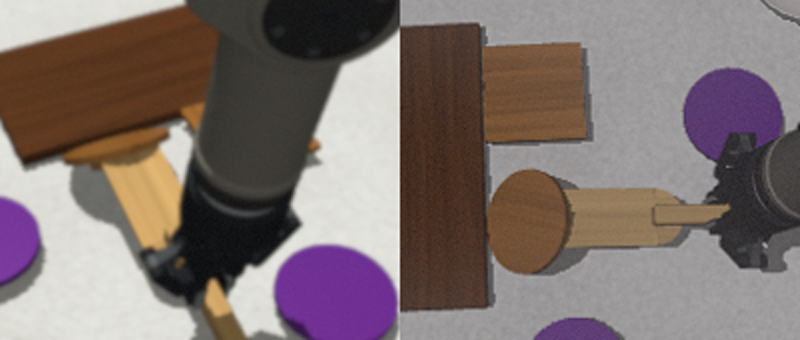

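```bash
python3 -m inch '[{"offset":[0.023,0,-0.003],"twist":[0,0.0078,0]},{"offset":[0.051,0,-0.011],"twist":[0,0.0134,0]},{"offset":[0.079,0,-0.015],"twist":[0,0.019,0]},{"offset":[0.106,0,-0.016],"twist":[0,0.0245,0]},{"offset":[0.141,0,-0.015],"twist":[0,0.03,0]},{"offset":[0.172,0,-0.013],"twist":[0,0.0356,0]},{"offset":[0.201,0,-0.018],"twist":[0,0.0356,0]},{"offset":[0.201,0,-0.018],"twist":[0,0.0356,0]}]'
python3 - <<'E'
from h import *
a=cams.get_image('side')[:,:,::-1][130:300,200:400];b=cams.get_image('top')[:,:,::-1][110:280,200:400]
cv2.imwrite('pics/6.png',cv2.resize(np.hstack([a,b]),None,fx=2,fy=2,interpolation=cv2.INTER_CUBIC))
E
python3 plan.py 36,93,16 44,94,16 52,94,16 60,94,16 68,94,16 76,92,16 84,90,16
```

```text
time: 7.65
tool_pos: [0.5174, -0.1314, 0.0475]
ee_rot: [180.0, -16.0, 94.0]
wrist_force: [0.9, 0.5, -0.0]
finger_gap: 0.0173
now s 0.0288 z 0.0917 [180.  -15.9  93.9] [-0.2  0.1 -0.2] 7.75
36,93,16 [ 0.029 -0.001  0.004] [-0.      0.0004  0.0003]
44,94,16 [ 0.061 -0.001  0.008] [-0.      0.0004  0.0003]
52,94,16 [ 0.092 -0.001  0.017] [-0.      0.0004  0.0003]
60,94,16 [ 0.123 -0.001  0.026] [-0.      0.0004  0.0003]
68,94,16 [ 0.153 -0.     0.035] [-0.      0.0004  0.0003]
76,92,16 [ 0.182 -0.     0.051] [-0.      0.0004  0.0003]
84,90,16 [ 0.21  -0.     0.068] [-0.      0.0004  0.0003]
```

View pics/6.png

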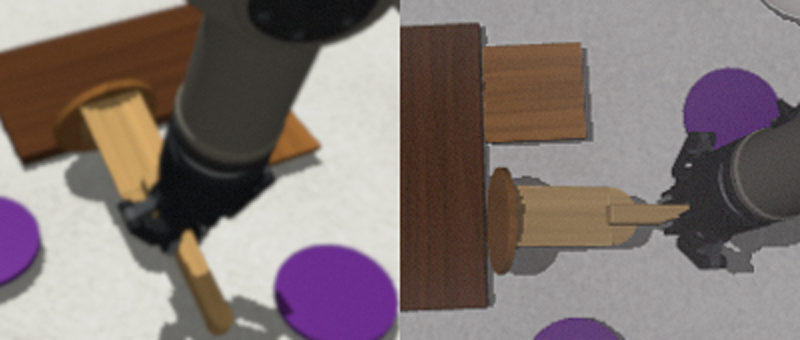

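```bash
python3 -m inch '[{"offset":[0.029,0,0.004],"twist":[0,0,0]},{"offset":[0.061,0,0.008],"twist":[0,0,0]},{"offset":[0.092,0,0.017],"twist":[0,0,0]},{"offset":[0.123,0,0.026],"twist":[0,0,0]},{"offset":[0.153,0,0.035],"twist":[0,0,0]},{"offset":[0.182,0,0.05],"twist":[0,0,0]},{"offset":[0.182,0,0.05],"twist":[0,0,0]},{"offset":[0.182,0,0.05],"twist":[0,0,0]}]'
python3 - <<'E'
from h import *
a=cams.get_image('side')[:,:,::-1][130:300,200:400];b=cams.get_image('top')[:,:,::-1][110:280,150:350]
cv2.imwrite('pics/7.png',cv2.resize(np.hstack([a,b]),None,fx=2,fy=2,interpolation=cv2.INTER_CUBIC))
E
python3 plan.py 84,90,16
```

```text
time: 8.55
tool_pos: [0.5143, -0.0858, 0.0477]
ee_rot: [180.0, -16.0, 93.9]
wrist_force: [0.5, -0.0, 1.7]
finger_gap: 0.0176
now s 0.0753 z 0.0922 [180.  -15.9  93.8] [0.4 0.3 2.1] 8.65
84,90,16 [ 0.031 -0.001  0.019] [ 0.0002  0.0003 -0.0002]
```

View pics/7.png

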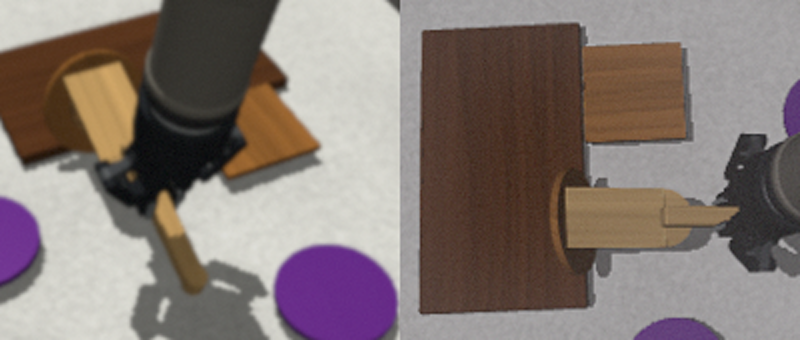

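```bash
python3 plan.py 76,96,14 79,98,12 85,99,9 91,99,6 97,99,4 103,98,4
```

```text
now s 0.0753 z 0.0922 [180.  -15.9  93.8] [0.4 0.3 2.1] 8.65
76,96,14 [ 0.007 -0.001 -0.036] [ 0.0002 -0.0108 -0.0002]
79,98,12 [ 0.022 -0.001 -0.063] [ 0.0002 -0.0219 -0.0002]
85,99,9 [ 0.05  -0.001 -0.094] [ 0.0002 -0.0386 -0.0002]
91,99,6 [ 0.078 -0.001 -0.121] [ 0.0001 -0.0553 -0.0002]
97,99,4 [ 0.105 -0.001 -0.136] [ 0.0001 -0.0664 -0.0002]
103,98,4 [ 0.127 -0.001 -0.126] [ 0.0001 -0.0664 -0.0002]
```

```bash
python3 -m inch '[{"offset":[0.007,0,-0.036],"twist":[0,-0.011,0]},{"offset":[0.022,0,-0.063],"twist":[0,-0.022,0]},{"offset":[0.05,0,-0.094],"twist":[0,-0.0386,0]},{"offset":[0.078,0,-0.121],"twist":[0,-0.055,0]},{"offset":[0.105,0,-0.136],"twist":[0,-0.066,0]},{"offset":[0.127,0,-0.13],"twist":[0,-0.066,0]},{"offset":[0.127,0,-0.13],"twist":[0,-0.066,0]},{"offset":[0.127,0,-0.13],"twist":[0,-0.066,0]}]'
python3 - <<'E'
from h import *
a=cams.get_image('side')[:,:,::-1][130:300,200:400];b=cams.get_image('top')[:,:,::-1][110:280,150:350]
cv2.imwrite('pics/8.png',cv2.resize(np.hstack([a,b]),None,fx=2,fy=2,interpolation=cv2.INTER_CUBIC))
E
python3 plan.py 50,110,4 -50,110,0
```

```text
time: 9.45
tool_pos: [0.5123, -0.0658, 0.0871]
ee_rot: [-179.9, -4.0, 93.8]
wrist_force: [-0.6, -0.6, -1.4]
finger_gap: 0.0175
now s 0.1016 z 0.0984 [-179.9   -4.1   93.7] [-0.3  0.7 -1.6] 9.55
50,110,4 [-0.202  0.002 -0.062] [-0.0003 -0.0003 -0.0007]
-50,110,0 [-0.6    0.003 -0.135] [-0.0003 -0.0225 -0.0007]
```

View pics/8.png

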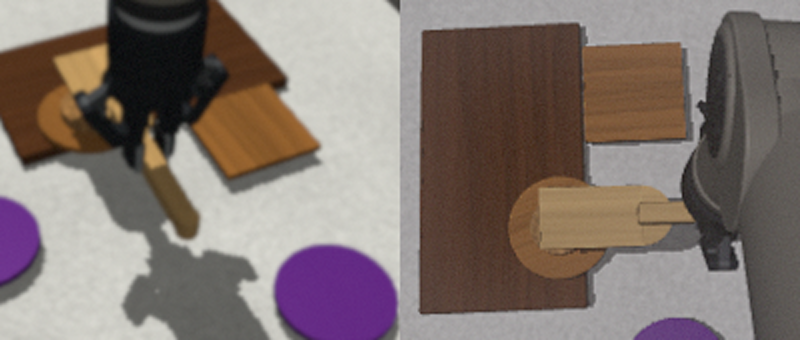

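```bash
python3 -m inch '[{"offset":[-0.08,0,-0.03],"twist":[0,0,0]},{"offset":[-0.2,0,-0.06],"twist":[0,-0.02,0]},{"offset":[-0.35,0,-0.08],"twist":[0,-0.0225,0]},{"offset":[-0.45,0.002,-0.08],"twist":[0,-0.0225,0]},{"offset":[-0.45,0.002,-0.08],"twist":[0,-0.0225,0]},{"offset":[-0.45,0.002,-0.08],"twist":[0,-0.0225,0]},{"offset":[-0.45,0.002,-0.08],"twist":[0,-0.0225,0]},{"offset":[-0.45,0.002,-0.08],"twist":[0,-0.0225,0]}]'
python3 - <<'E'
from h import *
b=cams.get_image('top')[:,:,::-1][110:280,150:350]
cv2.imwrite('pics/9.png',cv2.resize(b,None,fx=4,fy=3.5,interpolation=cv2.INTER_CUBIC))
E
python3 plan.py -12,60,0 -12,22,0 
```

```text
time: 10.35
tool_pos: [0.5209, -0.1767, 0.0994]
ee_rot: [-180.0, -0.1, 94.0]
wrist_force: [0.2, -0.1, -0.8]
finger_gap: 0.0174
now s -0.0089 z 0.0996 [-1.8e+02 -1.0e-01  9.4e+01] [-0.1  0.5 -1. ] 10.4
-12,60,0 [-0.013 -0.003  0.158] [-0.     -0.0003  0.0006]
-12,22,0 [-0.013 -0.003  0.31 ] [-0.     -0.0003  0.0006]
```

View pics/9.png

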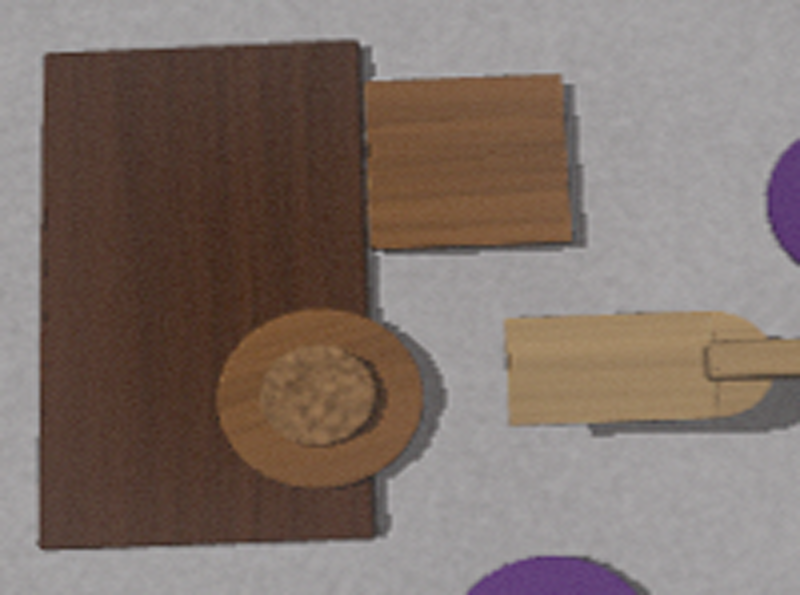

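```bash
python3 - <<'E'
from h import *
p=cams.camera_params('top');n=np.array([-.0671,.9977,0]);m=np.array([.9977,.0671,0]);c=np.array([.5087,-.0063,0])
for z,u,v in((.024,319,397),(.024,422,397),(.024,217,397),(.016,371,397),(.036,318,396)):
    x=w(p,(u/4+150-.4,v/3.5+110-.4),z);print(x.round(4),((x-c)@n).round(4),((x-c)@m).round(4))
s,R,o=pose();print(((s+.162*R.apply([1,0,0])-c)@m).round(4))
E
python3 plan.py 0,22,0
```

```text
[0.504  0.0818 0.024 ] 0.0882 0.0012
[0.5052 0.0273 0.024 ] 0.0337 -0.0013
[0.5028 0.1361 0.024 ] 0.1425 0.0037
[0.5057 0.055  0.016 ] 0.0614 0.0011
[0.503  0.0809 0.036 ] 0.0873 0.0001
0.0004
now s -0.0089 z 0.0996 [-1.8e+02 -1.0e-01  9.4e+01] [-0.1  0.5 -1. ] 10.4
0,22,0 [ 0.035 -0.003  0.31 ] [-0.     -0.0003  0.0006]
```

```bash
python3 -m inch '[{"offset":[0,0,0.08],"twist":[0,0,0]},{"offset":[0,0,0.16],"twist":[0,0,0]},{"offset":[0,0,0.24],"twist":[0,0,0]},{"offset":[0,0,0.29],"twist":[0,0,0]},{"offset":[0,0,0.31],"twist":[0,0,0]},{"offset":[0,0,0.31],"twist":[0,0,0]},{"offset":[0,0,0.31],"twist":[0,0,0]},{"offset":[0,0,0.31],"twist":[0,0,0]}]'
python3 plan.py 30,22,0 72,22,0
```

```text
time: 11.2
tool_pos: [0.5218, -0.1783, 0.0231]
ee_rot: [179.9, 0.0, 93.8]
wrist_force: [1.2, 0.7, 0.3]
finger_gap: 0.0176
now s -0.0105 z 0.023 [179.9   0.   93.8] [1.2 0.7 0.3] 11.2
30,22,0 [ 0.162 -0.006  0.004] [ 0.0007  0.0002 -0.    ]
72,22,0 [ 0.33  -0.006  0.004] [ 0.0007  0.0002 -0.    ]
```

```bash
python3 -m inch '[{"offset":[0.07,0,0.002],"twist":[0,0,0]},{"offset":[0.13,0,0.002],"twist":[0,0,0]},{"offset":[0.17,0,0.002],"twist":[0,0,0]},{"offset":[0.21,0,0.002],"twist":[0,0,0]},{"offset":[0.25,0,0.002],"twist":[0,0,0]},{"offset":[0.29,0,0.002],"twist":[0,0,0]},{"offset":[0.33,0,0.002],"twist":[0,0,0]},{"offset":[0.33,0,0.002],"twist":[0,0,0]}]'
python3 -m inch '[{"offset":[-0.05,0,0],"twist":[0,0,0]},{"offset":[-0.15,0,-0.02],"twist":[0,0,0]},{"offset":[-0.3,0,-0.06],"twist":[0,0,0]},{"offset":[-0.45,0,-0.1],"twist":[0,0,0]},{"offset":[-0.6,0,-0.1],"twist":[0,0,0]},{"offset":[-0.6,0,-0.1],"twist":[0,0,0]},{"offset":[-0.6,0,-0.1],"twist":[0,0,0]},{"offset":[-0.6,0,-0.1],"twist":[0,0,0]}]'
python3 - <<'E'
from h import *
a=cams.get_image('side')[:,:,::-1][130:300,180:380]
b=cams.get_image('top')[:,:,::-1][110:280,150:350]
cv2.imwrite('pics/10.png',cv2.resize(np.hstack([a,b]),None,fx=2,fy=2,interpolation=cv2.INTER_CUBIC))
E
python3 d.py .482 -.3445 .045 180 0 76.5
```

```text
time: 12.0
tool_pos: [0.5153, -0.0932, 0.0215]
ee_rot: [180.0, -0.1, 94.0]
wrist_force: [-0.1, 0.2, -0.5]
finger_gap: 0.0174
time: 12.8
tool_pos: [0.525, -0.2448, 0.046]
ee_rot: [-180.0, -0.1, 93.9]
wrist_force: [0.5, 1.0, -0.3]
finger_gap: 0.0175
off [-0.3898 -0.2012  0.0045] tw [-0.0002 -0.0005  0.0971] t 12.9 [ 0.5254 -0.2438  0.0463] [-1.7998e+02 -9.0000e-02  9.3980e+01] [-0.5 -0.4 -0.4]
```

```bash
python3 -m inch '[{"offset":[-0.1,-0.05,0],"twist":[0,0,0.024]},{"offset":[-0.2,-0.1,0],"twist":[0,0,0.048]},{"offset":[-0.3,-0.15,0],"twist":[0,0,0.072]},{"offset":[-0.39,-0.2,0],"twist":[0,0,0.097]},{"offset":[-0.39,-0.2,0],"twist":[0,0,0.097]},{"offset":[-0.39,-0.2,0.08],"twist":[0,0,0.097]},{"offset":[-0.39,-0.2,0.14],"twist":[0,0,0.097]},{"offset":[-0.39,-0.2,0.14],"twist":[0,0,0.097]}]'
python3 d.py .482 -.3445 .004 180 0 76.5
python3 - <<'E'
from h import *
# where did the stand end? compare top view with first one
p=cams.camera_params('top');a=cv2.imread('pics/top0.png').astype(int);b=cams.get_image('top')[:,:,::-1].copy();cv2.imwrite('pics/t11.png',b)
d=(np.abs(a-b.astype(int)).sum(2)>45).astype(np.uint8);d=cv2.morphologyEx(d,cv2.MORPH_OPEN,np.ones((3,3)))
n,_,st,ce=cv2.connectedComponentsWithStats(d)
for i in range(1,n):
    if st[i,4]>40:print(st[i],ce[i])
# ellipse of changed pixels on the board
c=np.array([.5087,-.0063,0]);nn=np.array([-.0671,.9977,0])
print('predicted disc px box if near rim s=.073:',px(p,[c+nn*.073+[0,0,.024],c+nn*.128+[0,0,.024],c+nn*.183+[0,0,.024]]))
E
```

```text
time: 13.7
tool_pos: [0.4801, -0.3435, 0.0086]
ee_rot: [-179.7, -0.2, 76.5]
wrist_force: [-0.7, 0.2, -0.2]
finger_gap: 0.018
off [-0.0023  0.0083  0.0183] tw [-0.0019 -0.001  -0.0001] t 13.7 [ 0.4801 -0.3435  0.0086] [-179.65   -0.19   76.48] [-0.7  0.2 -0.2]
[  360   165   200   255 26165] [498.92497611 306.18750239]
[ 245  197   55   51 2255] [271.4940133  222.26518847]
[ 186  199   51   51 1940] [209.95927835 223.99381443]
predicted disc px box if near rim s=.073: [[236.54964003 223.27502905]
 [210.66814574 224.43141408]
 [184.92151066 225.57266372]]
```

```bash
python3 -m inch '[{"offset":[0,0,0.008],"twist":[0,0,0]},{"offset":[0,0,0.016],"twist":[0,0,0]},{"offset":[0,0,0.018],"twist":[0,0,0]},{"offset":[0,0,0.018],"twist":[0,0,0]},{"offset":[0,0,0.018],"twist":[0,0,0]},{"offset":[0,0,0.018],"twist":[0,0,0]},{"offset":[0,0,0.018],"twist":[0,0,0]},{"offset":[0,0,0.018],"twist":[0,0,0]}]'
python3 -m inch '[{"offset":[0,0,0],"twist":[0,0,0]},{"offset":[0,0,0],"twist":[0,0,0]},{"offset":[0,0,0],"twist":[0,0,0]},{"offset":[0,0,0],"twist":[0,0,0]},{"offset":[0,0,0],"twist":[0,0,0]},{"offset":[0,0,0],"twist":[0,0,0]},{"offset":[0,0,0],"twist":[0,0,0]},{"offset":[0,0,0],"twist":[0,0,0]}]' 1
python3 -m inch '[{"offset":[0,0,-0.1],"twist":[0,0,0]},{"offset":[0,0,-0.2],"twist":[0,0,0]},{"offset":[0,0,-0.35],"twist":[0,0,0]},{"offset":[0,0,-0.5],"twist":[0,0,0]},{"offset":[-0.2,0,-0.6],"twist":[0,0,0]},{"offset":[-0.4,0,-0.6],"twist":[0,0,0]},{"offset":[-0.6,0,-0.6],"twist":[0,0,0]},{"offset":[-0.6,0,-0.6],"twist":[0,0,0]}]'
python3 - <<'E'
from h import *
p=cams.camera_params('top');a=cv2.imread('pics/top0.png').astype(int);b=cams.get_image('top')[:,:,::-1].copy()
d=(np.abs(a-b.astype(int)).sum(2)>45).astype(np.uint8);d=cv2.morphologyEx(d,cv2.MORPH_OPEN,np.ones((3,3)))
n,_,st,ce=cv2.connectedComponentsWithStats(d)
for i in range(1,n):
    if st[i,4]>40:print(st[i],ce[i])
def blade(i):
    h=cv2.cvtColor(i.astype(np.uint8),cv2.COLOR_BGR2HSV)[180:260,335:475];m=cv2.inRange(h,(8,60,90),(28,255,255))
    y,x=np.nonzero(m);return len(x),x.min()+335,x.max()+335,y.min()+180,y.max()+180
print(blade(a),blade(b))
E
```

```text
time: 14.55
tool_pos: [0.482, -0.3461, 0.007]
ee_rot: [180.0, -0.0, 76.4]
wrist_force: [-0.9, 0.4, 0.1]
finger_gap: 0.0178
time: 15.35
tool_pos: [0.482, -0.3461, 0.0069]
ee_rot: [-180.0, -0.0, 76.4]
wrist_force: [0.4, -0.2, -0.1]
finger_gap: 0.0851
time: 16.15
tool_pos: [0.4402, -0.5016, 0.1564]
ee_rot: [-179.8, 0.5, 75.7]
wrist_force: [-1.4, -1.1, -0.9]
finger_gap: 0.0854
[ 245  197   55   51 2250] [271.50355556 222.30177778]
[ 186  199   51   51 1933] [209.9746508  223.91929643]
[ 379  220  181  200 8918] [507.23839426 342.25218659]
[ 497  369   63   51 1543] [539.88399222 400.39662994]
(1964, np.int64(353), np.int64(468), np.int64(208), np.int64(252)) (1961, np.int64(354), np.int64(469), np.int64(207), np.int64(251))
```

```bash
python3 -c "
from station import workorder;print(workorder.sign_off())"
```

```text
the job is handed in; nothing more can be done
None
```

I tipped the round stand over onto the board with the paddle. It lay there flat with its cork foot up, but its rim overhung the edge by about 27 mm. I pushed the rim with the paddle's tip until the stand was fully on the board, about 12 mm in from the edge. Then I laid the paddle back where it came from, on the worktop, and handed the job in at about 16 s. I touched the stand only with the paddle.

**Round stand:** the last picture I could view, taken before the push, shows it cork up and apparently flat. After the push, the image comparison puts it where predicted (columns 186–237).

**Square stand and purple discs:** comparing the final top picture with the first shows no change at any of them.

**Paddle:** its pixel outline is within about 1 px of the start. I released it about 3 mm above its resting height, so it dropped slightly.

**Forces:** readings at the end of each move stayed below 5 N at the wrist.

**Not checked by eye:** I used up the 12 pictures, so the stand after the push and the laid-down paddle were checked only by image comparison. No other check failed or disagreed.

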